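# Set up the optical bench for an absorption measurement

## Robot

A 6-joint arm with a two-finger parallel gripper is mounted at the origin on a cart in front of the work surface, level with it; the furniture and walls round the work are solid. World frame = base frame: x ahead of the robot, y to its left, z up, the work surface at z = 0. Lengths are in m, angles in degrees, forces in N, time in s.
With the tool pointing down it reaches from about 0.325 to 0.85 m from the base axis. Payload 4.4 kg.
Tool frame: the origin (TCP) lies on the centre line of the jaws, within the pads' length; the fingertips stand 19 mm ahead of it and the grasp point (between the pads) is the TCP; z points along the fingers, y is the line along which they close (so a half turn about z gives the same grasp; the last joint's range is limited). The gripper opens to 94 mm and grips with 3 to 60 N. Pads are 16 mm wide; open, the fingers measure 119 mm over their backs; the gripper's body (75 mm by 177 mm) begins 78 mm behind the grasp point.
Start: joints at [-81.159, 11.837, 88.321, -0, 79.842, -8.623], TCP at [0.173, -0.549, 0.224] pointing down, gripper open.
Joint ranges: [-156.59, 156.59], [-49.26, 127.26], [12.9, 141.05], [-63.56, 243.56], [4.71, 150.69], [-161.64, 161.64]. Speed limits (degrees/s): [159.86, 159.86, 180, 180, 180, 180].

## Interface

Orientations are given as a 3x3 rotation matrix whose columns are the frame's x, y, z axes.
In Python, from plant import r, snapshot, workorder gives the robot as it stands.
- The arm moves only by the shell command python3 -m crank 'ROWS' [OPENING]. ROWS is JSON, a list that holds one entry, the list of rows, each a list of 4 numbers: the shift along the tool's x, y, z in units of 60 mm (1.0 is 60 mm), then the turn about the tool's z in units of 10 degrees (1.0 is 10 degrees). A call has 1 to 10 rows; each row shifts and turns the commanded pose from where the row before left it, along the tool's axes as they then stand; what a row does not reach is not made up. A row lasts 1/8 s, in which the tool goes at most 62.5 mm and 10.7 degrees, less where a joint would pass 70% of its speed; a pose out of reach is approached as far as the arm can. A call is refused whole if a number of a shift passes 1 or a number of a turn 1, either way. A call with a gripper value outside its range is refused whole. OPENING is the opening, from 0 (shut) to 1 (fully open), set as the call begins (- or left out, the last holds). The fingers move at their own pace and stop on an object; the grip force is fixed at half the most. Time passes only in rows, so rows that do not move let the fingers close. It gives the time, the measured TCP pose, the force, the opening and the grip force at its end, in the units of the state.
- r.observe(): the state, without advancing time (a new reading comes with each control period).
- snapshot(name): name is "scene" or "top" or "wrist"; returns a dict with "frame" (384x512x3 uint8, red, green, blue), "K" (3x3 intrinsics, pixels), "R" (3x3) and "t" (3): a world point X has camera coordinates R X + t. Camera axes: x right, y down, z forward; pixel columns grow to the right and rows downward; lengths in m; the calibration is good to about 2 mm. A picture is of the moment at which its call begins. There is no depth.
- workorder.close_job(): hands the job in; it is judged then, once.
The state is a dict: "time": time; "joint_positions": joint angles; "qvel": joint speeds; "joint_efforts": joint torques, N m; "position": TCP position; "orientation": TCP orientation; "contact_force": force on the tool from outside, world axes, zero at the start; "moment": the same for the moment, N m; "gripper_width": finger opening in m; "finger_force": force on a finger pad.
Only numpy, scipy, OpenCV 4.12 (cv2) and the standard library are available. Lean on these libraries where they do the work, as an engineer would, in place of code of your own. Each camera call takes 0.05 s, during which the arm holds its last target. There are 200 camera calls.

## Task

Set up the optical bench: on the rail, going from the lamp towards the screen, seat the slit 90 mm from the lamp, then the lens 100 mm (its focal length) beyond the slit, then the cell holder halfway between the lens and the screen, all measured centre to centre along the rail. Each rider must straddle the rail and sit fully down on it, and the glass cell must stand fully home in the cell holder. Leave the conical flask and the wash bottle where they stand.

Things in the scene. Friction and masses are not known exactly. Their poses are not given: they have to be found in the camera images.
- rail: Straight aluminium optical rail, fixed on the worktop: 36 mm wide (x), 460 long (y), 30 high. Origin: centre of its underside; y runs along it. Lamp, screen, slit, lens and cell holder each stand on a rider: an aluminium foot 56 mm across the rail, flanks 40 mm apart inside (48 at the bevelled lip) and 14 mm deep, that straddles the rail with 2 mm play each side, its deck on the rail's top.
- lamp: Lamp, fixed on one end of the rail (which end varies), 195 mm from the rail's middle: upright grey cylinder 52 mm across with round windows both ways along the rail, top 139 mm above the worktop. Origin: centre of its rider's underside, on the rail's centre line, 16 mm above the worktop.
- screen: Upright white screen 74 mm wide, 7 mm thick, top 137 mm above the worktop, fixed on the rail's other end, 390 mm from the lamp. Origin: centre of its rider's underside, on the rail's centre line, 16 mm above the worktop.
- slit: Loose slit: black square plate 50 mm wide (x), 10 thick (y), slot between brass jaws, on post and rider (56 mm in x, 40 in y, clamp knob 12 mm further at -x, not used), 0.26 kg, upright. Origin: centre of the rider's underside, z up; seated, y lies along the rail (either way round) and the origin 16 mm above the worktop. Plate 59 to 109 mm above the origin; grip it across y near the top.
- lens: Loose lens: round glass lens in a black ring 56 mm across, 12 mm thick (y), on post and rider like the slit's, 0.26 kg, upright. Origin and axes as for the slit (either way round; seated origin 16 mm above the worktop). Ring centre 84 mm and top 112 mm above the origin; grip it across y near the top.
- cell_holder: Loose cell holder: aluminium open box 48 mm (x) by 38 (y), 56 to 95 mm above the origin, on post and rider like the slit's, 0.28 kg, upright, empty. Origin and axes as for the slit (either way round; seated origin 16 mm above the worktop). Well 34 mm (x) by 26 (y), wider at the bevelled mouth, centred over the origin, floor 64 mm above it. Grip across y.
- cell: Loose glass cell: 30 mm (x) by 22 (y), 62 high, clear windows at +-y, white sides at +-x, white lid (fixed), 0.06 kg, upright. Origin: centre of its underside. Fits the holder's well with 2 mm play each side, x along the holder's x (either way round); home, its origin is 64 mm above the holder's and it stands 31 mm proud. Grip across y near the top.
- flask: Bystander: open conical flask with pale blue contents, 102 mm across, 167 mm high, standing on the worktop to the left. Origin: centre of its base.
- wash_bottle: Bystander: white wash bottle with red cap and bent spout, 68 x 110 mm, 230 mm high, standing on the worktop to the right. Origin: centre of its base.
Not all that is in view belongs to the job. Of the things like the cell, leave any that is black; of the rest the smaller one is meant.

How it is judged (in metres and radians):
At the end, for the whole second after the job is handed in: Slit, lens and holder seated astride the rail (height within 4 mm, 5 mm of its centre line, upright 0.06 rad); lamp-slit 90 and slit-lens 100 mm, each within 12; holder 84 to 116 mm from lens and screen; cell in the well (5 mm, upright 0.1 rad); all at rest (x of slit in the frame of rail between -0.005 and 0.005 m and z of slit in the frame of rail between 0.012 and 0.02 m and angle between each of slit, lens, cell_holder's own z axis and vertical below 0.06 rad and angle between the y axis of each of slit, lens, cell_holder and the y axis of rail, either way round below 0.12 rad and linear speed of each of slit, lens, cell_holder, cell below 0.01 m/s and x of lens in the frame of rail between -0.005 and 0.005 m and z of lens in the frame of rail between 0.012 and 0.02 m and x of cell_holder in the frame of rail between -0.005 and 0.005 m and z of cell_holder in the frame of rail between 0.012 and 0.02 m and horizontal distance between slit and lamp between 0.078 and 0.102 m and horizontal distance between lens and slit between 0.088 and 0.112 m and horizontal distance between cell_holder and lens between 0.084 and 0.116 m and horizontal distance between cell_holder and screen between 0.084 and 0.116 m and horizontal distance between lens and lamp above 0.15 m and x of cell in the frame of cell_holder between -0.005 and 0.005 m and y of cell in the frame of cell_holder between -0.005 and 0.005 m and z of cell in the frame of cell_holder between 0.06 and 0.069 m and angle between cell's own z axis and vertical below 0.1 rad and angle between the y axis of cell and the y axis of cell_holder, either way round below 0.25 rad); the robot touches nothing.
It fails at once if the conical flask is shifted by more than 20 mm (distance of flask from where it was at the start of the episode above 0.02 m).
It fails at once if the wash bottle is shifted by more than 20 mm (distance of wash_bottle from where it was at the start of the episode above 0.02 m).
It also fails if it takes over 131 s, if anything falls off the work surface, if the arm or the gripper's body presses on something with over 40 N, if the wrist force passes 120 N, or if a joint passes its speed limit or range.

## Working session

There is one attempt and no reset: what is moved stays moved. The work goes in short steps, Python scripts to look and compute and a shell command to move; the robot and the scene stay as the last step left them, time stands still between calls to the robot, and variables do not carry over. Pictures are saved under pics/ and viewed, at most 15 in all, crops included, and the job is handed in when it is done.

```bash
mkdir -p pics; ls; python3 - <<'E'
from plant import r,snapshot
import cv2,json
for n in("scene","top","wrist"):
    s=snapshot(n); cv2.imwrite(f"pics/{n}0.png",s["frame"][:,:,::-1]); print(n,s["K"].tolist() if hasattr(s["K"],'tolist') else s["K"],s["R"],s["t"])
o=r.observe();print(o)
E
```

```text
pics
scene [[425.95217655276406, 0.0, 254.71752313761397], [0.0, 425.95217655276406, 196.94369116604446], [0.0, 0.0, 1.0]] [[-0.8318183  -0.55498467  0.00838607]
 [-0.25684396  0.37147944 -0.89220749]
 [ 0.49204623 -0.74430843 -0.45154786]] [0.38225753 0.17545484 1.15173826]
top [[426.15970450650957, 0.0, 255.289269516153], [0.0, 426.15970450650957, 201.63024989579117], [0.0, 0.0, 1.0]] [[-0.02099632 -0.99973093 -0.00985985]
 [-0.99330155  0.02198011 -0.1134412 ]
 [ 0.1136274   0.00741195 -0.99349579]] [-1.30630279e-03  5.22406271e-01  1.31656837e+00]
wrist [[293.8276160476045, 0.0, 257.55332094106717], [0.0, 293.8276160476045, 190.23300774068636], [0.0, 0.0, 1.0]] [[ 0.29962628 -0.95405349 -0.00245454]
 [-0.91458696 -0.28796202  0.28391647]
 [-0.27157831 -0.08282394 -0.95884588]] [-0.57350253 -0.02956539  0.3929344 ]
{'time': 0.15, 'joint_positions': array([-8.11614968e+01,  1.18745868e+01,  8.83828380e+01, -1.35405161e-03,
        7.98422298e+01, -8.62190608e+00]), 'qvel': array([ 0.03962172, -0.12727155, -0.23689955,  0.02725271,  0.03372281,
       -0.02431636]), 'joint_efforts': array([-7.78012782e-05, -3.71313000e+01, -2.81811190e+01,  6.98928349e-02,
        3.27710586e-02, -1.03323566e-04]), 'position': array([ 0.17243024, -0.54793528,  0.22356829]), 'orientation': array([[ 9.53923285e-01,  3.00050465e-01, -2.90229084e-04],
       [ 3.00050511e-01, -9.53921773e-01,  1.71507096e-03],
       [ 2.37751996e-04, -1.72312951e-03, -9.99998487e-01]]), 'contact_force': array([-0.03403969,  0.53966554,  0.14030064]), 'moment': array([-0.0018864 ,  0.00907774,  0.00902002]), 'finger_force': 0.0, 'gripper_width': 0.09358379523701432}
```

```bash
python3 - <<'E'
import cv2
for n in("scene","top"):
    i=cv2.imread(f"pics/{n}0.png"); cv2.imwrite(f"pics/{n}0b.png",cv2.resize(i,(800,600),interpolation=cv2.INTER_CUBIC))
E
```

```text
(no output)
```

View pics/top0b.png

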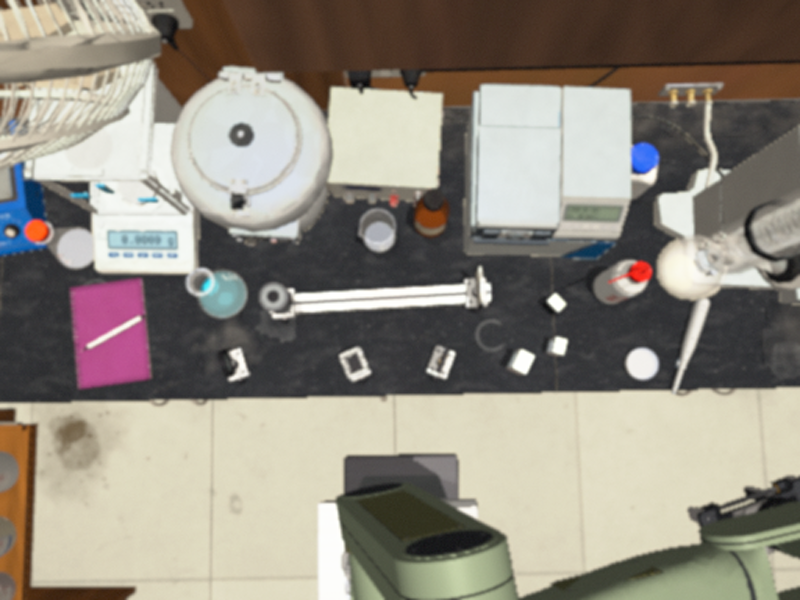

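View pics/scene0b.png

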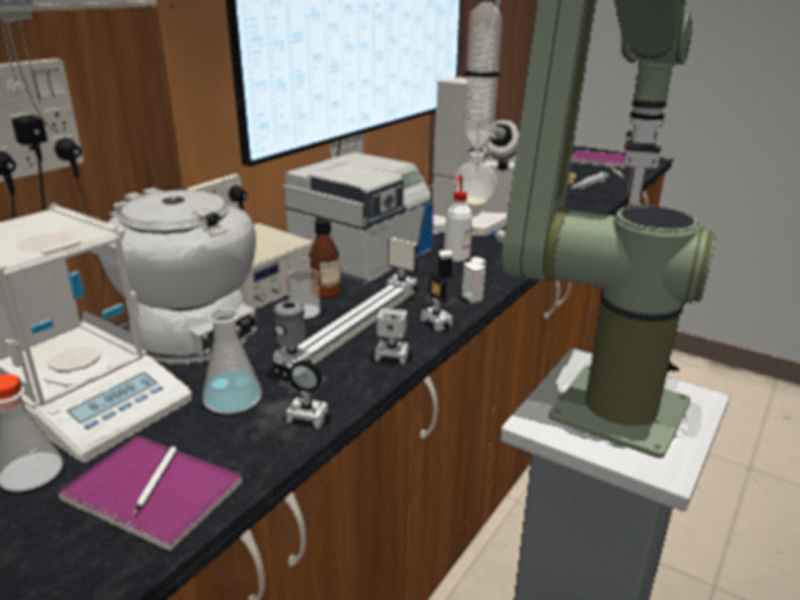

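The top view shows the lamp at the left end (275,297) and the screen at the right (480,287). The lens is at (235,365), the holder at (355,363), the slit at (440,360), and the cell-like blocks at (520,361), (557,346) and (556,303). I'll take closer crops.

```bash
python3 - <<'E'
import cv2
i=cv2.imread("pics/top0.png")
a=cv2.resize(i[172:250,135:255],None,fx=6,fy=6,interpolation=cv2.INTER_CUBIC)
cv2.imwrite("pics/cA.png",a)
b=cv2.resize(i[165:250,255:385],None,fx=6,fy=6,interpolation=cv2.INTER_CUBIC)
cv2.imwrite("pics/cB.png",b)
E
```

```text
(no output)
```

View pics/cA.png

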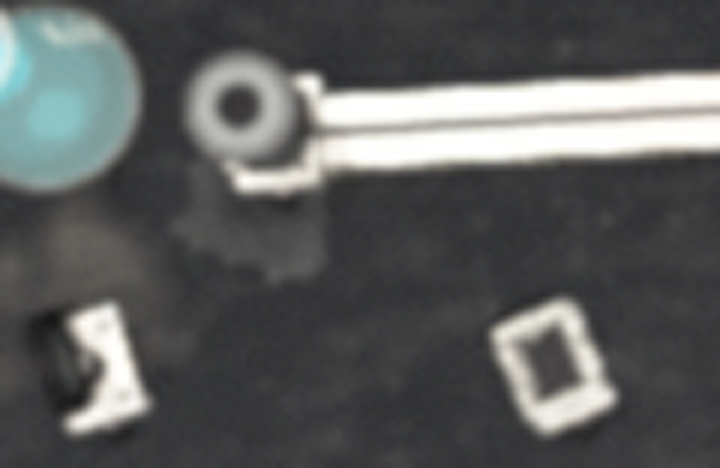

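View pics/cB.png

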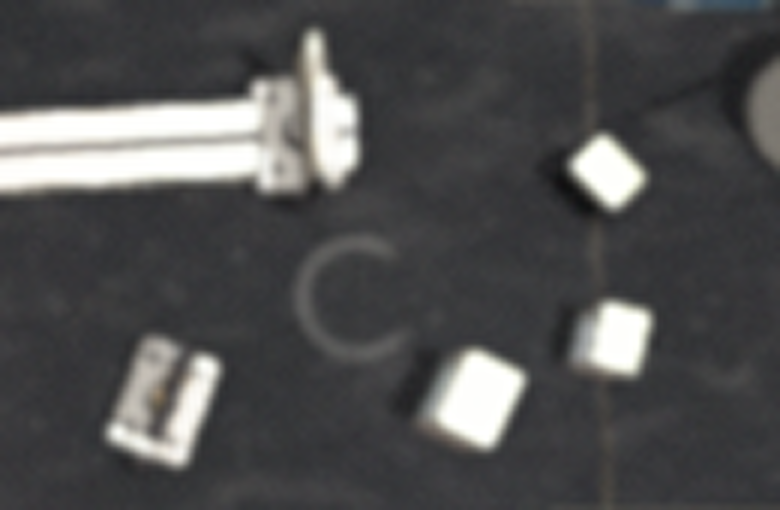

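```bash
cat > h.py <<'E'
import numpy as np, cv2
from plant import r,snapshot
def ray(s,u,v,z):
    R=np.array(s["R"]);t=np.array(s["t"]);K=np.array(s["K"])
    c=-R.T@t; d=R.T@np.linalg.inv(K)@np.array([u,v,1.]); return c+d*(z-c[2])/d[2]
def proj(s,X):
    p=np.array(s["K"])@(np.array(s["R"])@np.array(X)+np.array(s["t"])); return p[:2]/p[2]
def show(s,name,box=None,f=1):
    i=s["frame"][:,:,::-1]
    if box: x0,y0,x1,y1=box; i=i[y0:y1,x0:x1]
    cv2.imwrite("pics/"+name,cv2.resize(i,None,fx=f,fy=f,interpolation=cv2.INTER_CUBIC))
E
python3 - <<'E'
from h import *
s=snapshot("top"); c=snapshot("scene")
A=lambda x,y:(135+(x+.5)/6-.5,172+(y+.5)/6-.5); B=lambda x,y:(255+(x+.5)/6-.5,165+(y+.5)/6-.5)
def P(n,p,z): X=ray(s,*p,z); print(n,X.round(4),"scene",(proj(c,X)).round(0)); return X
lamp=P("lamp",A(240,106),.139)
for n,p in dict(railL1=A(330,92),railL2=A(330,168),railR1=A(715,73),railR2=A(715,151)).items(): P(n,p,.03)
for n,p in dict(railR1=B(250,100),railR2=B(250,182)).items(): P(n,p,.03)
P("screen top end1",B(313,30),.137);P("screen end2",B(330,187),.137)
print("lens rider corners");[P("",A(*q),.016) for q in((112,300),(150,407),(70,432))]
print("holder box");[P("",A(*q),.095) for q in((572,298),(492,330),)];[P("rid",A(*q),.016) for q in((615,397),(548,435))]
print("slit rider");[P("",B(*q),.016) for q in((218,355),(183,467),(107,435),(150,335))]
print("cells");[[P(n,B(*q),.062) for q in v] for n,v in dict(big=((480,348),(527,378),(487,452),(433,400)),c2=((612,298),(653,312),(637,378),(585,365)),c3=((602,133),(648,177),(618,213),(568,172))).items()]
show(c,"s1.png",(260,140,350,215),8)
E
```

```text
lamp [0.5513 0.2212 0.139 ] scene [184. 194.]
railL1 [0.5739 0.1951 0.03  ] scene [187. 222.]
railL2 [0.5333 0.1952 0.03  ] scene [197. 226.]
railR1 [ 0.5794 -0.0089  0.03  ] scene [227. 196.]
railR2 [ 0.5379 -0.008   0.03  ] scene [236. 199.]
railR1 [ 0.5844 -0.1439  0.03  ] scene [248. 182.]
railR2 [ 0.5407 -0.1425  0.03  ] scene [258. 185.]
screen top end1 [ 0.6011 -0.166   0.137 ] scene [248. 151.]
screen end2 [ 0.5237 -0.1715  0.137 ] scene [267. 155.]
lens rider corners
 [0.4671 0.3135 0.016 ] scene [187. 256.]
 [0.4101 0.2931 0.016 ] scene [209. 259.]
 [0.3979 0.3353 0.016 ] scene [202. 269.]
holder box
 [0.4574 0.0641 0.095 ] scene [244. 196.]
 [0.4423 0.1041 0.095 ] scene [240. 202.]
rid [0.4102 0.0475 0.016 ] scene [260. 221.]
rid [0.391  0.0831 0.016 ] scene [258. 228.]
slit rider
 [ 0.4508 -0.1239  0.016 ] scene [277. 197.]
 [ 0.3923 -0.1037  0.016 ] scene [289. 204.]
 [ 0.4099 -0.0642  0.016 ] scene [278. 207.]
 [ 0.4621 -0.0883  0.016 ] scene [269. 200.]
cells
big [ 0.4487 -0.2541  0.062 ] scene [297. 172.]
big [ 0.4329 -0.2773  0.062 ] scene [303. 171.]
big [ 0.3958 -0.2554  0.062 ] scene [310. 175.]
big [ 0.4227 -0.2291  0.062 ] scene [300. 176.]
c2 [ 0.4728 -0.3224  0.062 ] scene [300. 165.]
c2 [ 0.4652 -0.343   0.062 ] scene [304. 163.]
c2 [ 0.4317 -0.3332  0.062 ] scene [311. 166.]
c2 [ 0.4389 -0.3071  0.062 ] scene [306. 168.]
c3 [ 0.558  -0.3214  0.062 ] scene [280. 160.]
c3 [ 0.5347 -0.3439  0.062 ] scene [288. 159.]
c3 [ 0.5164 -0.3276  0.062 ] scene [290. 162.]
c3 [ 0.5382 -0.303   0.062 ] scene [282. 162.]
```

View pics/s1.png

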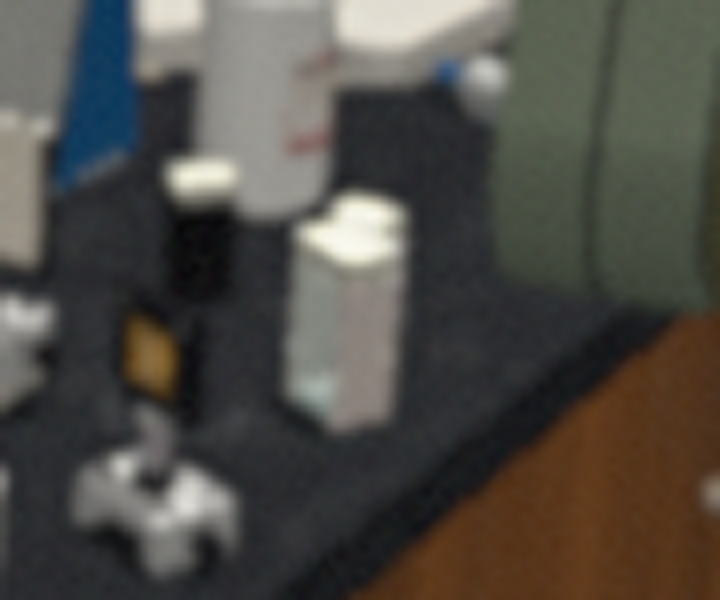

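c3 has black sides under a white lid, so it stays. The big block is larger and taller, so the target cell is c2, near (0.452,-0.326). I'll go over the slit and use the wrist camera there.

```bash
python3 -m crank '[[[0.63,-0.59,0,0],[0.63,-0.59,0,0],[0.63,-0.59,0,0],[0.63,-0.59,0,0],[0.63,-0.59,0,0],[0.63,-0.59,0,0],[0.63,-0.59,0,0],[0.63,-0.59,0,0],[0.63,-0.59,0,0],[0.63,-0.59,0,0]]]' 1
python3 -m crank '[[[0,0,0,0.99],[0,0,0,0.99],[0,0,0,0.99],[0,0,0,0.99],[0,0,0,0],[0,0,0,0]]]'
python3 - <<'E'
from h import *
w=snapshot("wrist"); show(w,"w1.png",None,1.5); o=r.observe(); print(o["time"],o["position"])
c=-np.array(w["R"]).T@w["t"]; print("cam",c)
np.save("w1.npy",w,allow_pickle=True)
E
```

```text
time: 1.5
position: [0.4275, -0.0958, 0.2247]
orientation: [[0.954, 0.3, 0.001], [0.3, -0.954, -0.0], [0.001, 0.001, -1.0]]
contact_force: [-0.2, -0.8, -0.1]
gripper_width: 0.0939
finger_force: 0.0
time: 2.25
position: [0.4268, -0.0974, 0.2244]
orientation: [[0.927, -0.375, -0.0], [-0.375, -0.927, 0.0], [-0.0, -0.0, -1.0]]
contact_force: [-0.8, -0.2, -0.2]
gripper_width: 0.0945
finger_force: 0.0
2.3 [ 0.4268353  -0.09736339  0.22441967]
cam [ 0.50363288 -0.1284623   0.38472753]
```

View pics/w1.png

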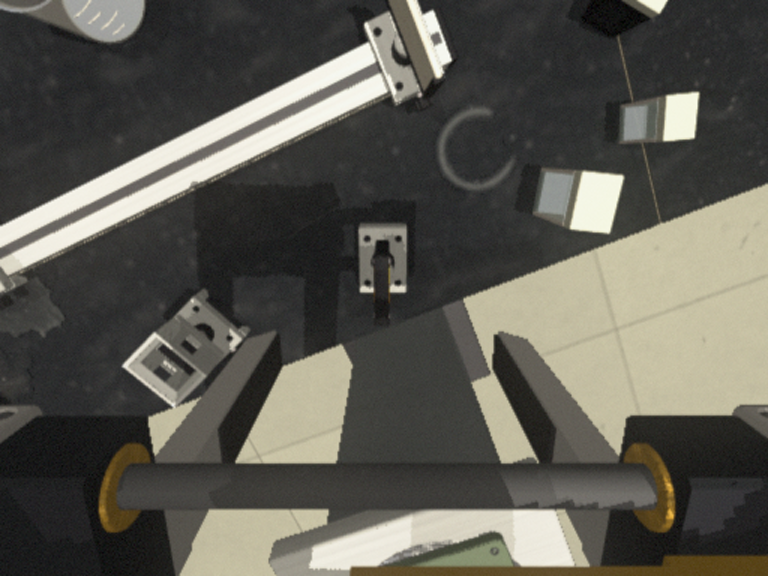

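The wrist view shows the slit rider at (358–407, 224–293), square to the image, so the tool yaw matches. The target cell lid is at about (668–698, 92–140), and the holder box top at (125,365)-(165,330)-(215,370)-(175,403). I'll measure these in numbers.

```bash
python3 - <<'E'
from h import *
w=np.load("w1.npy",allow_pickle=True).item()
def P(n,p,z): X=ray(w,(p[0]+.5)/1.5-.5,(p[1]+.5)/1.5-.5,z); print(n,X.round(4)); return X
def Q(n,ps,z):
    X=np.array([ray(w,(a+.5)/1.5-.5,(b+.5)/1.5-.5,z)[:2] for a,b in ps]); e=np.roll(X,-1,0)-X
    print(n,X.mean(0).round(4),"len",np.hypot(*e.T).round(4),"ang",np.degrees(np.arctan2(e[:,1],e[:,0])).round(1))
Q("slit rider z.022",[(358,224),(407,224),(407,293),(358,293)],.022)
P("slit plate top mid",(382,322),.109); P("plate far end top",(382,255),.109)
Q("lid",[(668,95),(698,92),(697,138),(662,142)],.062)
Q("biglid",[(581,171),(624,175),(612,233),(569,227)],.075)
Q("holder",[(124,365),(168,331),(218,368),(175,405)],.095)
for n,p in dict(r1=(365,45),r2=(388,98),l1=(0,221),l2=(22,270)).items(): P("rail "+n,p,.03)
P("railmid",(376.5,72),.03)
print(proj(w,[.4268,-.0974,.109])*1.5)
E
```

```text
slit rider z.022 [ 0.4266 -0.0934] len [0.0404 0.0596 0.0423 0.0596] ang [-112.   158.7   68.   -23.1]
slit plate top mid [ 0.4054 -0.0853  0.109 ]
plate far end top [ 0.4478 -0.1026  0.109 ]
lid [ 0.4509 -0.3249] len [0.02   0.0299 0.024  0.0303] ang [-106.7  168.    74.3  -19.5]
biglid [ 0.4199 -0.2515] len [0.0298 0.0399 0.0312 0.0384] ang [-117.1  154.5   60.1  -27.5]
holder [0.4249 0.0721] len [0.0444 0.0433 0.0467 0.0462] ang [ -75.4 -153.9  108.7   22.6]
rail r1 [ 0.58   -0.1424  0.03  ]
rail r2 [ 0.5409 -0.1445  0.03  ]
rail l1 [0.573  0.1793 0.03  ]
rail l2 [0.5322 0.187  0.03  ]
railmid [ 0.5605 -0.1433  0.03  ]
[386.54900439 286.86415818]
```

```bash
python3 -m crank '[[[-0.02,-0.055,0.5,0],[0,0,0.7,0],[0,0,0.6,0],[0,0,0.27,0],[0,0,0,0]]]'
python3 -m crank '[[[0,0,0,0],[0,0,0,0],[0,0,0,0],[0,0,0,0],[0,0,0,0],[0,0,0,0],[0,0,0,0]]]' 0
```

```text
time: 2.92
position: [0.4257, -0.0934, 0.0989]
orientation: [[0.927, -0.376, -0.003], [-0.376, -0.927, 0.002], [-0.004, -0.0, -1.0]]
contact_force: [0.4, 0.7, 0.5]
gripper_width: 0.0939
finger_force: 0.0
time: 3.8
position: [0.427, -0.0939, 0.1002]
orientation: [[0.926, -0.377, -0.0], [-0.377, -0.926, 0.0], [-0.0, 0.0, -1.0]]
contact_force: [-0.4, -1.0, -0.3]
gripper_width: 0.0274
finger_force: 0.0
```

```bash
python3 -m crank '[[[0,0,0,0],[0,0,0,0],[0,0,0,0],[0,0,-0.75,0],[0,0,-0.75,0],[0,0,0,-0.79],[0,0,0,-0.79],[0,0,0,-0.79],[0,0,0,0]]]' 0
python3 -m crank '[[[0.44,-0.74,0,0],[0.44,-0.74,0,0],[0.44,-0.74,0,0],[0.44,-0.74,0,0],[0.44,-0.74,0,0],[0,0,0,0],[0,0,0,0],[0,0,0,0]]]'
python3 - <<'E'
from h import *
w=snapshot("wrist"); show(w,"w2.png",None,1.5); o=r.observe(); print(o["time"],o["position"],o["orientation"][:,0])
np.save("w2.npy",w,allow_pickle=True)
E
```

```text
time: 4.92
position: [0.4263, -0.0936, 0.1894]
orientation: [[1.0, 0.026, -0.002], [0.026, -1.0, 0.001], [-0.002, -0.001, -1.0]]
contact_force: [-0.5, 0.7, -3.4]
gripper_width: 0.01
finger_force: 30.0
time: 5.92
position: [0.5522, 0.1306, 0.1899]
orientation: [[1.0, 0.025, -0.001], [0.025, -1.0, -0.0], [-0.001, 0.0, -1.0]]
contact_force: [0.3, -0.8, -3.5]
gripper_width: 0.0099
finger_force: 30.0
5.975 [0.55237834 0.13050958 0.19007513] [ 9.99683531e-01  2.51476676e-02 -6.58415159e-04]
```

View pics/w2.png

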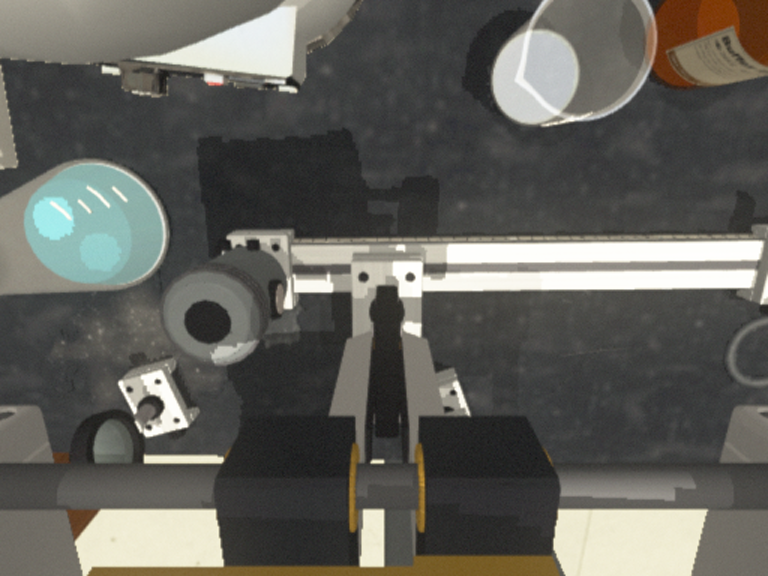

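```bash
python3 - <<'E'
from h import *
w=np.load("w2.npy",allow_pickle=True).item()
def P(n,p,z): X=ray(w,(p[0]+.5)/1.5-.5,(p[1]+.5)/1.5-.5,z); print(n,X.round(4)); return X
for n,p in dict(l1=(298,243),l2=(298,291),r1=(748,239),r2=(748,288)).items(): P(n,p,.03)
for h in(.018,.022,.026): P("rider L",(353,255),.09+h);P("rider R",(423,255),.09+h)
P("lamp top",(208,321),.139)
P("lensrider",(119,380),.022);P("",(170,359),.022);P("",(189,423),.022);P("",(138,436),.022)
E
```

```text
l1 [0.571  0.1965 0.03  ]
l2 [0.534  0.1977 0.03  ]
r1 [ 0.5822 -0.1341  0.03  ]
r2 [ 0.5448 -0.1438  0.03  ]
rider L [0.5806 0.1503 0.108 ]
rider R [0.5816 0.111  0.108 ]
rider L [0.5815 0.15   0.112 ]
rider R [0.5825 0.1114 0.112 ]
rider L [0.5824 0.1497 0.116 ]
rider R [0.5833 0.1117 0.116 ]
lamp top [0.5512 0.2222 0.139 ]
lensrider [0.4504 0.3503 0.022 ]
 [0.4706 0.3058 0.022 ]
 [0.4106 0.2964 0.022 ]
 [0.3966 0.3419 0.022 ]
```

```bash
python3 -m crank '[[[0.017,-0.017,0.4,0],[0,0,0.3,0],[0,0,0.2,0],[0,0,0.1,0],[0,0,0.1,0],[0,0,0.1,0],[0,0,0.05,0],[0,0,0,0]]]'
```

```text
time: 6.98
position: [0.5543, 0.1328, 0.1164]
orientation: [[1.0, 0.027, 0.001], [0.027, -1.0, 0.0], [0.001, -0.0, -1.0]]
contact_force: [-2.7, 0.2, 1.9]
gripper_width: 0.0096
finger_force: 30.0
```

```bash
python3 -m crank '[[[0,0,0,0],[0,0,0,0],[0,0,0,0],[0,0,0,0],[0,0,0,0],[0,0,-0.63,0],[0,0,-0.63,0],[0,0,-0.63,0]]]' 0.45
python3 -m crank '[[[0,0,0,-0.78],[0,0,0,-0.78],[-0.2,-0.73,0,0],[-0.2,-0.73,0,0],[-0.2,-0.73,0,0],[-0.2,-0.73,0,0],[-0.2,-0.73,0,0],[0,0,0,0],[0,0,0,0]]]' 0.7
python3 - <<'E'
from h import *
w=snapshot("wrist"); show(w,"w3.png",None,1.5); o=r.observe(); print(o["time"],o["position"],o["orientation"][:,0])
np.save("w3.npy",w,allow_pickle=True)
E
```

```text
time: 7.98
position: [0.5537, 0.1327, 0.2297]
orientation: [[1.0, 0.027, -0.0], [0.027, -1.0, -0.0], [-0.0, 0.0, -1.0]]
contact_force: [-0.5, 1.2, -0.5]
gripper_width: 0.0424
finger_force: 0.0
time: 9.1
position: [0.4322, 0.3239, 0.2286]
orientation: [[0.955, 0.295, 0.0], [0.295, -0.955, -0.001], [0.0, 0.001, -1.0]]
contact_force: [-0.3, -0.0, -0.0]
gripper_width: 0.0657
finger_force: 0.0
9.15 [0.432494   0.32353018 0.22862887] [9.55700396e-01 2.94341176e-01 1.56672122e-04]
```

View pics/w3.png

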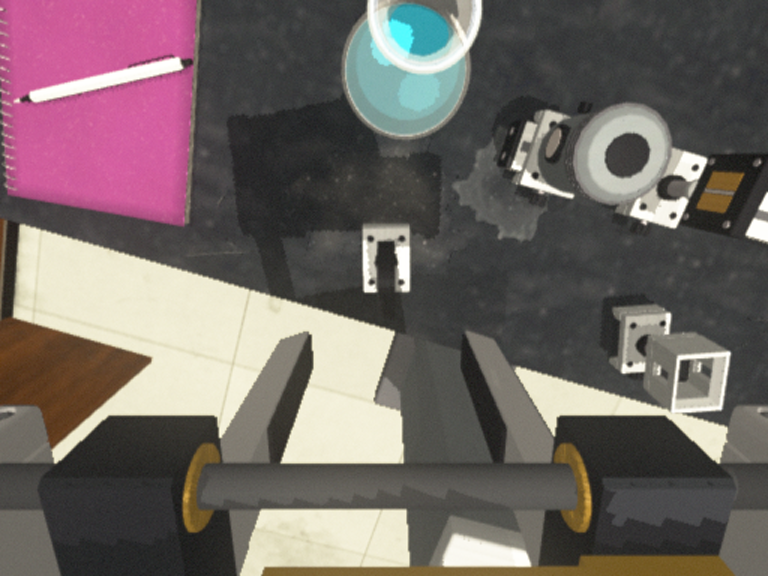

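```bash
python3 - <<'E'
from h import *
w=np.load("w3.npy",allow_pickle=True).item()
def P(n,p,z): X=ray(w,(p[0]+.5)/1.5-.5,(p[1]+.5)/1.5-.5,z); print(n,X.round(4)); return X
a=[P("",p,.022)for p in((362,225),(408,224),(411,292),(366,293))]; c=np.mean(a,0);print(c)
R=r.observe()["orientation"]; print("tool shift mm",1e3*R.T@(c-r.observe()["position"]))
P("flask lip",(425,18),.167);P("flask base",(406,85),.0)
E
```

```text
[0.4517 0.3517 0.022 ]
 [0.4639 0.3152 0.022 ]
 [0.4081 0.2944 0.022 ]
 [0.3957 0.3317 0.022 ]
[0.42985374 0.32325461 0.022     ]
tool shift mm [ -2.63677645  -0.62200577 206.62816025]
flask lip [0.5722 0.3495 0.167 ]
flask base [0.568  0.3496 0.    ]
```

```bash
python3 -m crank '[[[-0.04,-0.01,0.5,-0.28],[0,0,0.7,0],[0,0,0.6,0],[0,0,0.3,0],[0,0,0,0]]]'
python3 -m crank '[[[0,0,0,0],[0,0,0,0],[0,0,0,0],[0,0,0,0],[0,0,0,0],[0,0,0,0],[0,0,0,0],[0,0,0,0],[0,0,-0.5,0],[0,0,-1,0]]]' 0
python3 -m crank '[[[0,0,0,0.95],[0,0,0,0.9],[0,0,0,0],[0,0,0,0]]]'
```

```text
time: 9.78
position: [0.4292, 0.323, 0.1015]
orientation: [[0.94, 0.34, -0.002], [0.34, -0.94, -0.001], [-0.003, 0.0, -1.0]]
contact_force: [0.3, 0.8, -0.1]
gripper_width: 0.0658
finger_force: 0.0
time: 11.02
position: [0.4265, 0.3225, 0.1896]
orientation: [[0.94, 0.341, -0.009], [0.341, -0.94, -0.005], [-0.01, 0.001, -1.0]]
contact_force: [1.3, 0.6, -2.0]
gripper_width: 0.0114
finger_force: 30.0
time: 11.52
position: [0.4291, 0.3239, 0.192]
orientation: [[1.0, 0.028, -0.001], [0.028, -1.0, -0.001], [-0.001, 0.001, -1.0]]
contact_force: [-0.5, 0.1, -1.5]
gripper_width: 0.012
finger_force: 30.0
```

```bash
python3 -m crank '[[[0,0,-1,0],[0.333,0.82,0,0],[0.333,0.82,0,0],[0.333,0.82,0,0],[0.333,0.82,0,0],[0.333,0.82,0,0],[0.333,0.82,0,0],[0,0,0.5,0],[0,0,0,0],[0,0,0,0]]]'
python3 - <<'E'
from h import *
w=snapshot("wrist"); show(w,"w4.png",None,1.5); o=r.observe(); print(o["time"],o["position"],o["orientation"][:,0])
np.save("w4.npy",w,allow_pickle=True)
E
```

```text
time: 12.78
position: [0.5568, 0.0325, 0.2229]
orientation: [[1.0, 0.027, -0.0], [0.027, -1.0, 0.0], [-0.0, -0.0, -1.0]]
contact_force: [-0.6, 0.7, -1.9]
gripper_width: 0.0116
finger_force: 30.0
12.825 [0.55726106 0.03269262 0.22359586] [0.99962932 0.0271895  0.00139674]
```

View pics/w4.png

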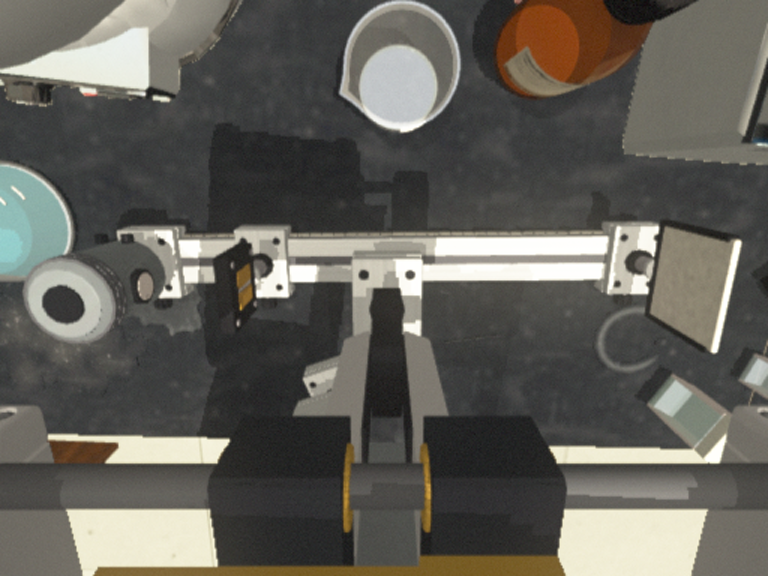

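```bash
python3 - <<'E'
from h import *
w=np.load("w4.npy",allow_pickle=True).item()
def P(n,p,z): X=ray(w,(p[0]+.5)/1.5-.5,(p[1]+.5)/1.5-.5,z); print(n,X.round(4)); return X
for n,ps in dict(slit=((236,228),(291,226),(291,297),(237,299)),screen=((608,225),(661,223),(659,293),(607,295)),lamp=((118,229),(183,227),(184,297),)).items():
    print(n,np.mean([P("",p,.038)for p in ps],0).round(4))
P("rail",(300,236),.03);P("rail",(300,279),.03);P("rail",(600,237),.03);P("rail",(600,281),.03)
P("L",(353,254),.2236-.1015+.022);P("R",(423,254),.2236-.1015+.022)
E
```

```text
[0.5814 0.152  0.038 ]
 [0.5841 0.1087 0.038 ]
 [0.5254 0.1107 0.038 ]
 [0.5225 0.1553 0.038 ]
slit [0.5533 0.1317 0.038 ]
 [ 0.5915 -0.1401  0.038 ]
 [ 0.5942 -0.1813  0.038 ]
 [ 0.5369 -0.1914  0.038 ]
 [ 0.534 -0.149  0.038]
screen [ 0.5641 -0.1655  0.038 ]
 [0.5781 0.2449 0.038 ]
 [0.5811 0.1936 0.038 ]
 [0.523  0.1988 0.038 ]
lamp [0.5607 0.2125 0.038 ]
rail [0.5749 0.1034 0.03  ]
rail [0.5387 0.1045 0.03  ]
rail [ 0.5805 -0.1393  0.03  ]
rail [ 0.5436 -0.1454  0.03  ]
L [0.5865 0.0522 0.1441]
R [0.5875 0.0134 0.1441]
```

```bash
python3 -m crank '[[[-0.02,0,0.5,0],[0,0,0.5,0],[0,0,0.3,0],[0,0,0.15,0],[0,0,0.1,0],[0,0,0.1,0],[0,0,0.1,0],[0,0,0.03,0],[0,0,0,0],[0,0,0,0]]]'
```

```text
time: 14.08
position: [0.5565, 0.0319, 0.1185]
orientation: [[1.0, 0.026, 0.002], [0.026, -1.0, -0.0], [0.002, 0.0, -1.0]]
contact_force: [-4.5, -0.4, 9.0]
gripper_width: 0.0118
finger_force: 30.0
```

```bash
python3 -m crank '[[[0,0,0,0],[0,0,0,0],[0,0,0,0],[0,0,0,0],[0,0,0,0],[0,0,-0.62,0],[0,0,-0.62,0],[0,0,-0.62,0],[0,0,0,-0.97],[0,0,0,-0.97]]]' 0.45
python3 -m crank '[[[-0.6,-0.47,0,0],[-0.6,-0.47,0,0],[-0.6,-0.47,0,0],[0,0,0,0],[0,0,0,0],[0,0,0,0]]]' 0.85
python3 - <<'E'
from h import *
w=snapshot("wrist"); show(w,"w5.png",None,1.5); o=r.observe(); print(o["time"],o["position"],o["orientation"][:,0])
np.save("w5.npy",w,allow_pickle=True)
E
```

```text
time: 15.32
position: [0.5561, 0.032, 0.2284]
orientation: [[0.932, 0.361, 0.002], [0.361, -0.932, -0.0], [0.002, 0.001, -1.0]]
contact_force: [0.5, 1.2, -0.8]
gripper_width: 0.0424
finger_force: 0.0
time: 16.08
position: [0.4259, 0.0722, 0.2278]
orientation: [[0.935, 0.356, 0.001], [0.356, -0.935, -0.0], [0.001, 0.0, -1.0]]
contact_force: [0.5, -0.6, -0.0]
gripper_width: 0.0799
finger_force: 0.0
16.125 [0.4257899  0.07222956 0.22766341] [9.34665373e-01 3.55528373e-01 4.65031430e-04]
```

View pics/w5.png

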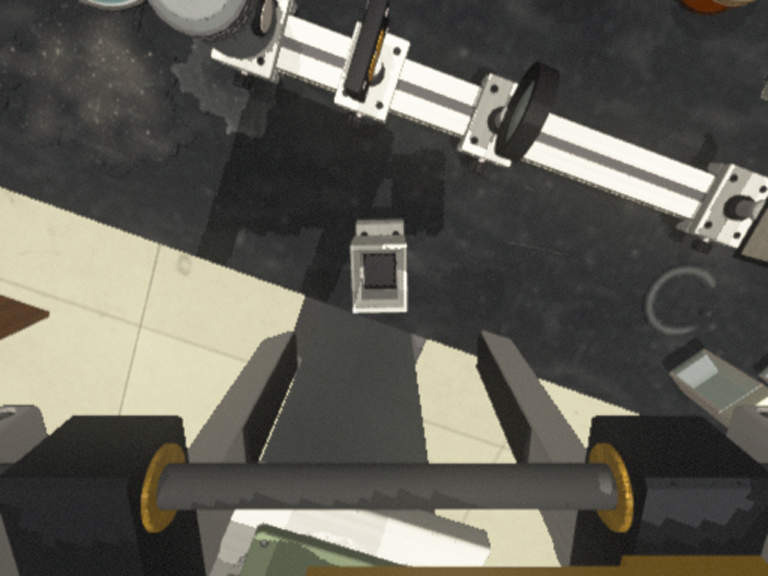

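```bash
python3 - <<'E'
from h import *
w=np.load("w5.npy",allow_pickle=True).item()
def P(p,z): return ray(w,(p[0]+.5)/1.5-.5,(p[1]+.5)/1.5-.5,z)
o=r.observe();R=o["orientation"]
for n,ps,z in(("box",((352,245),(407,245),(407,313),(353,313)),.095),("rider",((357,221),(404,221)),.022)):
    a=[P(p,z)for p in ps]; print(n,[(1e3*R.T@(q-o["position"])).round(1) for q in a],np.mean(a,0))
for n,ps in dict(slit=((358,34),(410,48),(384,122),(335,105)),lens=((490,73),(541,90),(508,166),(458,148)),scr=((726,163),(776,178),(739,248),(690,235))).items():
    print(n,np.mean([P(p,.038)for p in ps],0).round(4))
E
```

```text
box [array([ 24.8, -23.6, 132.7]), array([ 24.8,  13.5, 132.7]), array([-24. ,  14.1, 132.7]), array([-24. , -24. , 132.6])] [0.42444903 0.0770302  0.095     ]
rider [array([ 30.5, -24.9, 205.7]), array([ 30.5,  14.2, 205.7])] [0.45253757 0.08805406 0.022     ]
slit [0.5497 0.1312 0.038 ]
lens [0.5565 0.0325 0.038 ]
scr [ 0.5635 -0.1664  0.038 ]
```

```bash
python3 -m crank '[[[0,-0.083,0.5,0],[0,0,0.8,0],[0,0,0.8,0],[0,0,0.31,0],[0,0,0,0],[0,0,0,0]]]'
python3 -m crank '[[[0,0,0,0],[0,0,0,0],[0,0,0,0],[0,0,0,0],[0,0,0,0],[0,0,0,0],[0,0,0,0],[0,0,0,0]]]' 0
python3 -m crank '[[[0,0,-0.6,0],[0,0,-1,0],[0,0,-0.4,0],[0,0,0,0.96],[0,0,0,0.96],[0,0,0,0],[0,0,0,0]]]'
```

```text
time: 16.88
position: [0.4243, 0.0771, 0.0837]
orientation: [[0.935, 0.356, 0.002], [0.356, -0.935, -0.0], [0.002, 0.001, -1.0]]
contact_force: [0.0, 0.4, 0.4]
gripper_width: 0.0796
finger_force: 0.0
time: 17.88
position: [0.4229, 0.0772, 0.0829]
orientation: [[0.934, 0.356, 0.0], [0.356, -0.934, -0.0], [0.0, 0.0, -1.0]]
contact_force: [-0.2, -0.3, 1.3]
gripper_width: 0.0377
finger_force: 30.2
time: 18.75
position: [0.4223, 0.0773, 0.2021]
orientation: [[1.0, 0.031, -0.001], [0.031, -1.0, 0.0], [-0.001, -0.0, -1.0]]
contact_force: [0.5, -0.4, -3.8]
gripper_width: 0.0376
finger_force: 30.0
```

```bash
python3 -m crank '[[[0,0.83,0,0],[0,0.83,0,0],[0,0.83,0,0],[0.74,0,0,0],[0.74,0,0,0],[0.74,0,0,0],[0,0,0.3,0],[0,0,0,0],[0,0,0,0]]]'
python3 - <<'E'
from h import *
w=snapshot("wrist"); show(w,"w6.png",None,1.5); o=r.observe(); print(o["time"],o["position"],o["orientation"][:,0])
np.save("w6.npy",w,allow_pickle=True)
E
```

```text
time: 19.88
position: [0.559, -0.068, 0.1843]
orientation: [[1.0, 0.029, -0.002], [0.029, -1.0, 0.0], [-0.002, -0.0, -1.0]]
contact_force: [-0.5, 0.2, -2.4]
gripper_width: 0.0376
finger_force: 30.0
19.925 [ 0.55953176 -0.06813747  0.18497535] [ 9.99571975e-01  2.92536405e-02 -3.02068022e-04]
```

View pics/w6.png

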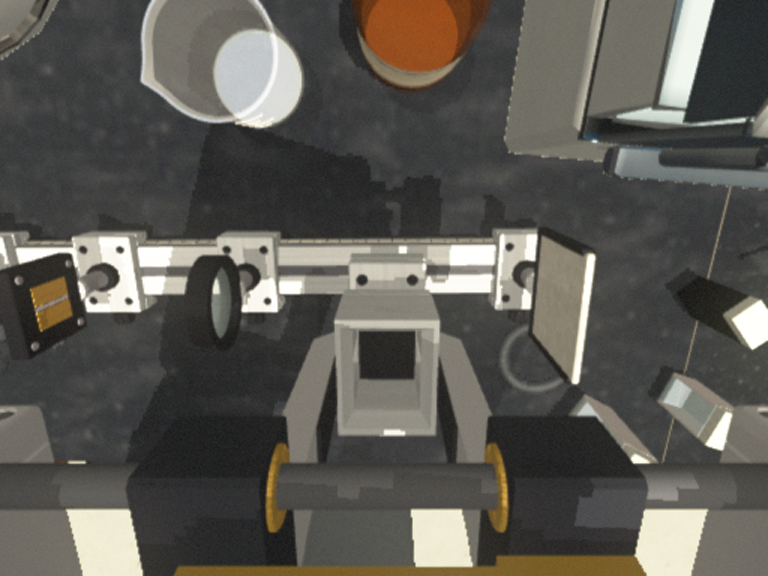

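```bash
python3 - <<'E'
from h import *
w=np.load("w6.npy",allow_pickle=True).item()
def P(p,z): return ray(w,(p[0]+.5)/1.5-.5,(p[1]+.5)/1.5-.5,z).round(4)
print("rider far",P((349,255),.124),P((427,255),.124))
print("lens",P((219,233),.038),P((279,232),.038),P((279,312),.038))
print("slit",P((73,234),.038),P((136,232),.038),P((147,311),.038))
print("scr",P((493,229),.038),P((498,309),.038))
print("rail",P((310,242),.03),P((310,293),.03),P((480,241),.03),P((480,293),.03))
b=[P(p,.197) for p in((336,321),(439,320),(437,434),(338,435))];print("box",b,np.mean(b,0))
E
```

```text
rider far [ 0.5921 -0.0476  0.124 ] [ 0.5933 -0.0874  0.124 ]
lens [0.5857 0.0506 0.038 ] [0.5877 0.0085 0.038 ] [0.528 0.011 0.038]
slit [0.582  0.1531 0.038 ] [0.5847 0.1087 0.038 ] [0.526  0.1084 0.038 ]
scr [ 0.5941 -0.141   0.038 ] [ 0.5351 -0.1505  0.038 ]
rail [ 0.5796 -0.0116  0.03  ] [ 0.5409 -0.0108  0.03  ] [ 0.5839 -0.1345  0.03  ] [ 0.5446 -0.138   0.03  ]
box [array([ 0.5844, -0.049 ,  0.197 ]), array([ 0.5859, -0.0858,  0.197 ]), array([ 0.5386, -0.088 ,  0.197 ]), array([ 0.537 , -0.0496,  0.197 ])] [ 0.561475 -0.0681    0.197   ]
```

```bash
python3 -m crank '[[[-0.015,0,0.4,0],[0,0,0.4,0],[0,0,0.25,0],[0,0,0.1,0],[0,0,0.1,0],[0,0,0.1,0],[0,0,0.1,0],[0,0,0,0],[0,0,0,0]]]'
python3 -m crank '[[[0,0,0,0],[0,0,0,0],[0,0,0,0],[0,0,0,0],[0,0,-0.5,0],[0,0,-1,0],[0,0,-0.7,0],[0,0,0,0]]]' 0.6
```

```text
time: 21.05
position: [0.5602, -0.0684, 0.0989]
orientation: [[1.0, 0.029, 0.002], [0.029, -1.0, -0.0], [0.002, 0.001, -1.0]]
contact_force: [-1.1, 0.7, 3.5]
gripper_width: 0.0375
finger_force: 30.0
time: 22.05
position: [0.5624, -0.069, 0.2349]
orientation: [[1.0, 0.029, 0.01], [0.029, -1.0, -0.003], [0.01, 0.003, -1.0]]
contact_force: [-0.6, 0.6, -0.3]
gripper_width: 0.0564
finger_force: 0.0
```

```bash
python3 -m crank '[[[0,0,0,0.88],[0,0,0,0.88],[-0.117,0.923,0,0],[-0.117,0.923,0,0],[-0.117,0.923,0,0],[-0.117,0.923,0,0],[-0.117,0.923,0,0],[0,0,0,0],[0,0,0,0],[0,0,0,0]]]'
python3 - <<'E'
from h import *
w=snapshot("wrist"); show(w,"w7.png",None,1.5); o=r.observe(); print(o["time"],o["position"],o["orientation"][:,0])
np.save("w7.npy",w,allow_pickle=True)
E
```

```text
time: 23.3
position: [0.45, -0.3233, 0.2292]
orientation: [[0.962, -0.273, -0.001], [-0.273, -0.962, 0.001], [-0.001, -0.001, -1.0]]
contact_force: [-0.0, -0.2, -0.3]
gripper_width: 0.0564
finger_force: 0.0
23.35 [ 0.4501539  -0.32330101  0.22940795] [ 9.62163798e-01 -2.72470905e-01 -6.56993159e-04]
```

View pics/w7.png

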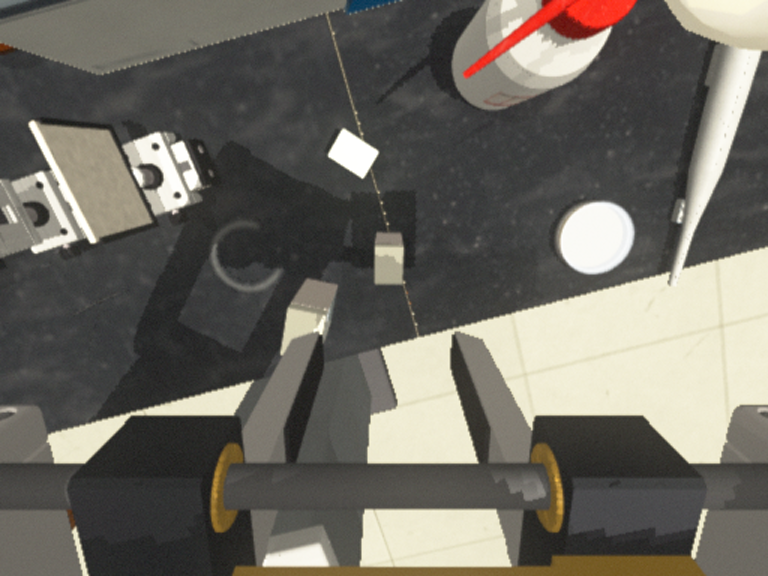

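```bash
python3 - <<'E'
from h import *
w=np.load("w7.npy",allow_pickle=True).item()
o=r.observe();R=o["orientation"]
def T(p,z): return (1e3*R.T@(ray(w,(p[0]+.5)/1.5-.5,(p[1]+.5)/1.5-.5,z)-o["position"])).round(1)[:2]
print("lid",[T(p,.062) for p in((375,248),(403,247),(404,284),(375,284))], "base",[T(p,0) for p in((376,235),(401,233))])
for z in(.062,.075,.085): print("big",z,[T(p,z) for p in((290,303),(325,330),(330,310),(284,340))])
print("big base",[T(p,0) for p in((307,280),(337,290))])
print("bottle",[T(p,0) for p in((453,90),(495,110),(560,85),)],[T(p,.2) for p in((560,20),)])
E
```

```text
lid [array([15.1, -9. ]), array([15.9, 12.2]), array([-13.2,  13.3]), array([-13.2,  -9.2])] base [array([14.1, -9.7]), array([15.9, 12.6])]
big 0.062 [array([-28.8, -76. ]), array([-51.5, -49.5]), array([-34.6, -44.8]), array([-60.2, -82.8])]
big 0.075 [array([-24.3, -73. ]), array([-46.2, -47.5]), array([-29.9, -43.1]), array([-54.5, -79.5])]
big 0.085 [array([-20.9, -70.7]), array([-42.1, -46. ]), array([-26.3, -41.7]), array([-50.2, -77. ])]
big base [array([-27.6, -73.4]), array([-37.2, -46.1])]
bottle [array([133.2,  53.9]), array([117.9,  89.1]), array([136.8, 140.5])] [array([131.7,  65.9])]
```

```bash
python3 -m crank '[[[0.018,0.03,0.6,0],[0,0,0.8,0],[0,0,0.8,0],[0,0,0.5,0],[0,0,0.22,0],[0,0,0,0],[0,0,0,0]]]'
python3 -m crank '[[[0,0,0,0],[0,0,0,0],[0,0,0,0],[0,0,0,0],[0,0,0,0],[0,0,0,0],[0,0,0,0],[0,0,0,0]]]' 0
python3 -m crank '[[[0,0,-0.6,0],[0,0,-1,0],[0,0,-1,0],[0,0,-0.4,0],[0,0,0,-0.88],[0,0,0,-0.88],[0,0,0,0],[0,0,0,0]]]'
```

```text
time: 24.22
position: [0.4515, -0.3277, 0.0563]
orientation: [[0.962, -0.274, 0.002], [-0.274, -0.962, -0.002], [0.003, 0.002, -1.0]]
contact_force: [-0.1, 0.1, -1.0]
gripper_width: 0.0564
finger_force: 0.0
time: 25.22
position: [0.4502, -0.327, 0.0548]
orientation: [[0.962, -0.275, 0.0], [-0.275, -0.962, -0.0], [0.0, 0.0, -1.0]]
contact_force: [-1.0, 0.0, 2.1]
gripper_width: 0.0219
finger_force: 30.0
time: 26.22
position: [0.45, -0.3267, 0.2341]
orientation: [[1.0, 0.027, -0.001], [0.027, -1.0, 0.001], [-0.001, -0.001, -1.0]]
contact_force: [-0.7, -0.2, -0.3]
gripper_width: 0.022
finger_force: 30.0
```

```bash
python3 -m crank '[[[0.393,-0.85,0,0],[0.393,-0.85,0,0],[0.393,-0.85,0,0],[0.393,-0.85,0,0],[0.393,-0.85,0,0],[0,0,0.15,0],[0,0,0,0],[0,0,0,0],[0,0,0,0]]]'
python3 - <<'E'
from h import *
w=snapshot("wrist"); show(w,"w8.png",(150,110,410,305),3); o=r.observe(); print(o["time"],o["position"],o["orientation"][:,0])
np.save("w8.npy",w,allow_pickle=True)
E
```

```text
time: 27.35
position: [0.5605, -0.0699, 0.2259]
orientation: [[1.0, 0.027, 0.0], [0.027, -1.0, -0.0], [0.0, 0.0, -1.0]]
contact_force: [-0.1, 0.3, -0.3]
gripper_width: 0.0217
finger_force: 30.0
27.4 [ 0.56051836 -0.06976712  0.22593021] [9.99638275e-01 2.68915612e-02 4.04893368e-04]
```

View pics/w8.png

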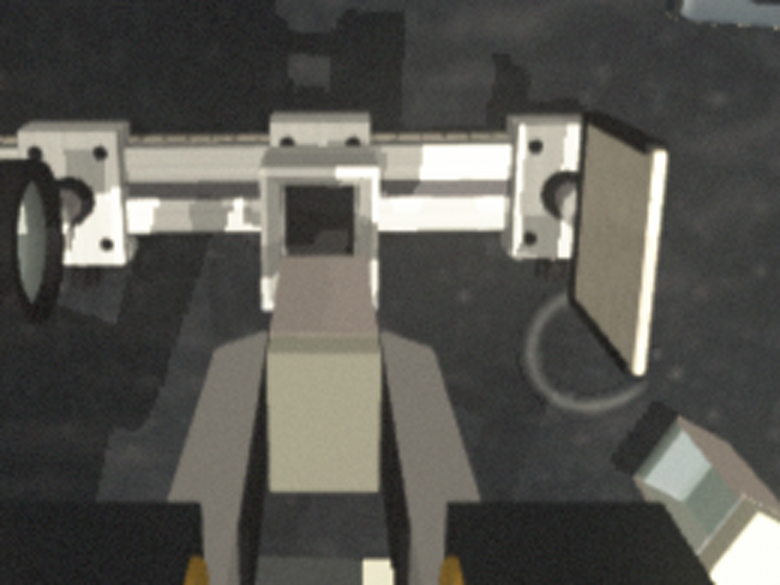

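```bash
python3 - <<'E'
from h import *
w=np.load("w8.npy",allow_pickle=True).item()
def P(p,z): return ray(w,150+(p[0]+.5)/3-.5,110+(p[1]+.5)/3-.5,z).round(4)
f=lambda n,ps,z:print(n,[P(p,z).tolist()[:2] for p in ps],np.mean([P(p,z) for p in ps],0).round(4))
f("box",((261,166),(380,165),(379,310),(262,310)),.111)
f("boxin",((276,183),(364,182)),.111)
f("cellbot",((278,256),(374,255)),.171)
f("lid",((268,350),(380,348),(380,491),(268,491)),.233)
f("hrider",((271,115),(370,114)),.038)
f("lens",((20,125),(130,123),(130,266)),.038)
f("scr",((508,117),(513,256)),.038)
E
```

```text
box [[0.5863, -0.0491], [0.5876, -0.0869], [0.5385, -0.0887], [0.5375, -0.0497]] [ 0.5625 -0.0686  0.111 ]
boxin [[0.5809, -0.0539], [0.582, -0.082]] [ 0.5814 -0.068   0.111 ]
cellbot [[0.5754, -0.0576], [0.5763, -0.0822]] [ 0.5758 -0.0699  0.171 ]
lid [[0.5764, -0.0588], [0.5773, -0.0799], [0.5467, -0.0812], [0.5462, -0.0591]] [ 0.5616 -0.0697  0.233 ]
hrider [[0.5918, -0.048], [0.5932, -0.0871]] [ 0.5925 -0.0676  0.038 ]
lens [[0.5852, 0.0514], [0.5872, 0.0078], [0.5275, 0.0099]] [0.5666 0.023  0.038 ]
scr [[0.5935, -0.1417], [0.536, -0.1487]] [ 0.5648 -0.1452  0.038 ]
```

```bash
python3 -m crank '[[[0.022,-0.02,0.4,0],[0,0,0.3,0],[0,0,0.1,0],[0,0,0.1,0],[0,0,0.1,0],[0,0,0.1,0],[0,0,0.1,0],[0,0,0.1,0],[0,0,0.1,0],[0,0,0,0]]]'
```

```text
time: 28.65
position: [0.5614, -0.0672, 0.1409]
orientation: [[1.0, 0.029, -0.001], [0.029, -1.0, 0.0], [-0.001, -0.0, -1.0]]
contact_force: [-0.1, 0.3, -0.3]
gripper_width: 0.022
finger_force: 30.0
```

```bash
python3 -m crank '[[[0,0,0.06,0],[0,0,0.04,0],[0,0,0.02,0],[0,0,0,0],[0,0,0,0]]]'
```

```text
time: 29.28
position: [0.562, -0.0673, 0.1349]
orientation: [[1.0, 0.029, 0.0], [0.029, -1.0, -0.0], [0.0, 0.0, -1.0]]
contact_force: [-1.2, 0.1, 2.3]
gripper_width: 0.0217
finger_force: 30.0
```

Light contact at the expected height. Now release, retreat and inspect.

```bash
python3 -m crank '[[[0,0,0,0],[0,0,0,0],[0,0,0,0],[0,0,0,0],[0,0,-0.4,0],[0,0,-1,0],[0,0,-0.6,0],[-0.9,0,0,0],[-0.9,0,0,0],[-0.5,0,0,0]]]' 0.5
python3 - <<'E'
from h import *
s=snapshot("scene"); w=snapshot("wrist")
show(s,"s9.png",(160,130,300,240),5.6); show(w,"w9.png",None,1.5); np.save("w9.npy",w,allow_pickle=True)
o=r.observe();print(o["time"],o["position"])
E
```

```text
time: 30.52
position: [0.4219, -0.0711, 0.2543]
orientation: [[1.0, 0.029, -0.0], [0.029, -1.0, -0.0], [-0.0, 0.0, -1.0]]
contact_force: [-0.3, 0.1, 0.2]
gripper_width: 0.047
finger_force: 0.0
30.625 [ 0.42180598 -0.07107633  0.25437361]
```

View pics/s9.png

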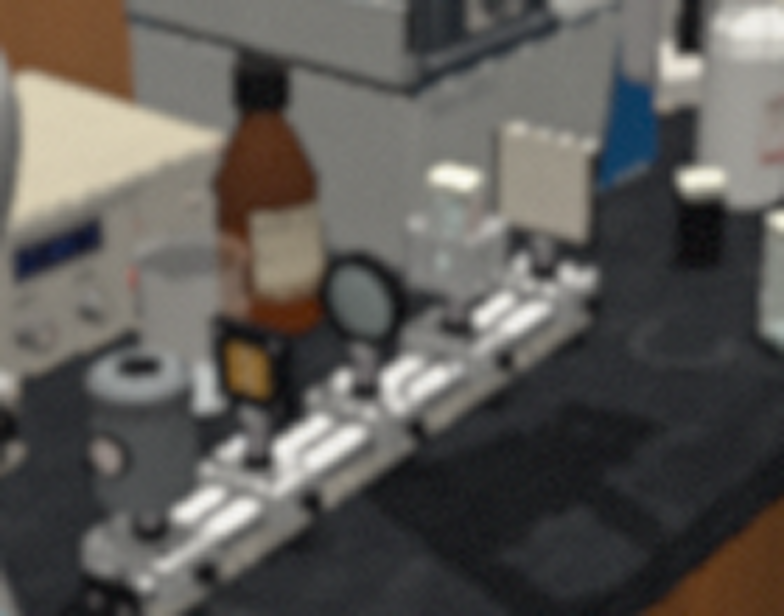

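View pics/w9.png

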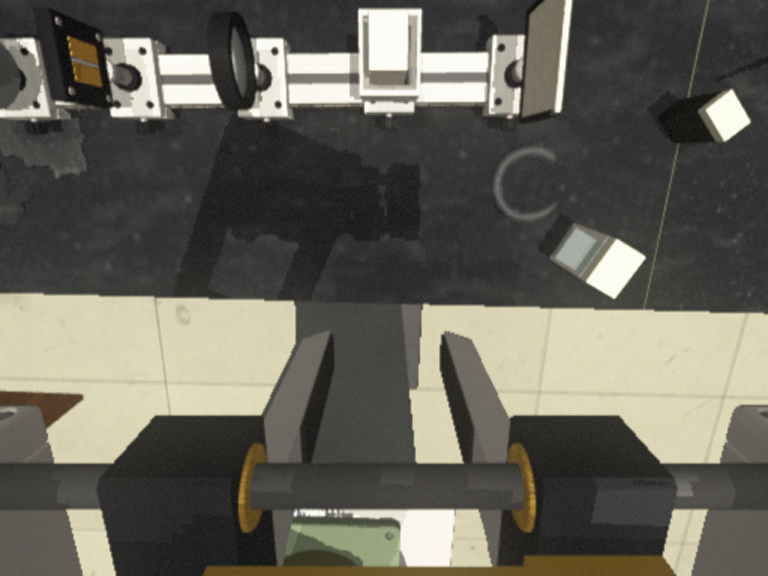

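The pictures show the slit, lens and holder straddling the rail in line with the lamp and screen riders, and the cell upright and about 31 mm proud. Rider spacings are about 86, 100, 98 and 96 mm, all within tolerance.

```bash
python3 -c "
from plant import workorder
print(workorder.close_job())"
```

```text
the job is handed in; nothing more can be done
None
```

The optical bench is set up and the job is handed in: the slit, lens and cell holder are seated on the rail with the cell home in its holder, every spacing I measured was within tolerance, and the flask and wash bottle were not touched; no verdict was returned.

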